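Slide two steel discs into their bores

TASK

Two loose steel discs lie on the machined face of the gear-case cover. With the fingertips, push each disc along the face until it drops into the round bore of its own size and lies flat and flush there; do not pick the discs up, and leave the brass bush, the oil bottle and the screwdriver where they are.

Things in the scene. Friction and masses are not known exactly. Their poses are not given: they have to be found in the camera images.
- cover: Fixed gear-case cover: green flange 240 x 300 x 12 mm under a flat bare aluminium deck 200 (x) x 260 mm (y), its face 34 mm above the table. Origin: underside centre, z up, +x away from the robot, turned up to 0.45 rad. Bores in the +x half at (40, 60) mm (large) and (40, -60) mm (small); the discs start on the -x half, one at each side, either way round. Six 6 mm screw heads stand on the flange.
- seat_large (a point): Centre of the floor of the large bore: 60 mm diameter, 8 mm deep, upright wall, flat closed dark floor 26 mm above the table. Its mouth is flush with the deck face.
- seat_small (a point): Centre of the floor of the small bore: 44 mm diameter, 8 mm deep, upright wall, flat closed dark floor 26 mm above the table. Its mouth is flush with the deck face.
- disc_large: Solid flat steel disc, 56 mm diameter, 8 mm thick, about 0.16 kg, loose on the deck face. Origin: centre of its underside, z its axis. Seated, its top is flush with the deck face. It tips into its 60 mm bore once its centre is within about 10 mm of the bore's centre.
- disc_small: Solid flat steel disc, 40 mm diameter, 8 mm thick, about 0.08 kg, loose on the deck face. Origin: centre of its underside, z its axis. Seated, its top is flush with the deck face. It tips into its 44 mm bore once its centre is within about 9 mm of the bore's centre; it would also fall into the large bore, where it does not belong.
- bush: Loose brass flanged bush, 30 mm diameter at the foot, 28 mm tall, standing on the deck near the middle of its +x edge. Origin: centre of its underside. To be left alone.
- oil_bottle: Black bottle with a red cap, 56 mm diameter, 140 mm tall, standing on the table beside the cover (its +y side). Origin: centre of its underside. To be left alone.
- screwdriver: Screwdriver lying on the table beside the cover (its -y side), its handle along its own -x. Origin: on its underside. To be left alone.
There are look-alikes about, which are no part of the job. Leave any green look-alike of the disc_small alone.

How it is judged (in metres and radians):
At the end, for the whole second after the job is handed in: Each disc lies at rest in the bore of its own size: centre within 4 mm of the bore's centre, underside within 2 mm of the bore floor (so its top is flush), tilted less than 0.06 rad (horizontal distance between disc_large and seat_large below 0.004 m and z of disc_large in the frame of seat_large between -0.002 and 0.002 m and angle between each of disc_large, disc_small's own z axis and vertical below 0.06 rad and linear speed of each of disc_large, disc_small below 0.01 m/s and horizontal distance between disc_small and seat_small below 0.004 m and z of disc_small in the frame of seat_small between -0.002 and 0.002 m); the robot touches nothing.
It fails at once if a disc was picked up (its underside's centre rose more than 6 mm above the deck face) (z of any of disc_large, disc_small in the frame of cover above 0.04 m).
It fails at once if a disc was turned up on edge (tilted over 0.5 rad) (angle between any of disc_large, disc_small's own z axis and vertical above 0.5 rad).
It fails at once if the bush, the bottle or the screwdriver was displaced by more than 15 mm (distance of any of bush, oil_bottle, screwdriver from where it was at the start of the episode above 0.015 m).
It also fails if it takes over 48 s, if anything falls off the work surface, if the arm or the gripper's body presses on something with over 40 N, if the wrist force passes 120 N, or if a joint passes its speed limit or range.

ROBOT

A 6-joint arm with a two-finger parallel gripper is mounted at the origin on the work surface. World frame = base frame: x ahead of the robot, y to its left, z up, the work surface at z = 0. Lengths are in mm, angles in degrees, forces in N, time in s.
With the tool pointing down it reaches from about 350 to 850 mm from the base axis. Payload 8.1 kg.
Tool frame: the origin (TCP) lies at the very end of the fingers, on their centre line; the grasp point (between the pads) lies 19 mm behind it (r.grip_depth is the distance from the TCP to the grasp point, in mm); y points along the fingers, z is the direction in which the jaws open and shut, and the axes are right-handed (so a half turn about y gives the same grasp; the last joint's range is limited). The gripper opens to 85 mm and grips with 20 to 120 N. Pads are 22 mm wide; open, the fingers measure 114 mm over their backs; the gripper's body (76 mm by 85 mm) begins 54 mm behind the grasp point. The pads swing forward as they close: fully open they stand 13 mm farther back than shut.
Start: joints at [-70.783, 7.471, 85.268, -0, 87.261, -4.893], TCP at [245.114, -547.653, 231.292] pointing down, gripper open.
Joint ranges: [-169.43, 169.43], [-51.17, 129.36], [1.28, 143.12], [-76.62, 256.62], [0, 156.53], [-152.29, 152.29]. Speed limits (degrees/s): [136.94, 136.94, 159.86, 180, 180, 180].

INTERFACE

Orientations are given as [roll, pitch, yaw] about the fixed x, y, z axes, in that order (R = Rz(yaw) Ry(pitch) Rx(roll)).
In Python, from bench import readout, eyes, r gives the robot as it stands. The module is installed in compiled form; this text tells all that it offers.
- The arm moves only by the tool move_arm, never from a script. Its argument "motion" is text: rows parted by semicolons, each of 6 numbers parted by spaces: the shift along the world's x, y, z in cm, then the turn, a rotation vector about the world's x, y, z in degrees. A call has 1 to 10 rows; each row is the pose to reach, as a shift and turn from the pose commanded when the call began; what a row does not reach only later rows make up. A row lasts 1/12 s, in which the tool goes at most 41.7 mm and 7.16 degrees, less where a joint would pass 70% of its speed; a pose out of reach is approached as far as the arm can. A call with a gripper value outside its range is refused whole. "fingers" is the finger opening in cm, from 0 to 8.54, set as the call begins (left out, the last holds). The fingers move at their own pace and stop on an object; "squeeze" is the grip in N (left out, the last holds). Time passes only in rows, so rows that repeat a pose let the fingers close. It gives the time, the measured TCP pose, the force and the opening at its end, in the units of the state.
- readout.sense(): the state, without advancing time (a new reading comes with each control period).
- eyes.snapshot(name): name is "scene" or "top"; returns a dict with "image" (384x512x3 uint8, blue, green, red), "fx", "fy", "cx", "cy" (pixels), "world_to_cam" (4x4, takes a point from world to camera coordinates). Camera axes: x right, y down, z forward; pixel columns grow to the right and rows downward; lengths in mm; the calibration is good to about 2 mm. A picture is of the moment at which its call begins. There is no depth.
- r.hand_in(): hands the job in, once; it reports no verdict.
The state is a dict: "time": time; "joint_pos": joint angles; "qd": joint speeds; "joint_efforts": joint torques, N m; "tool_pos": TCP position; "tcp_rot": TCP orientation; "ft_force": force on the tool from outside, world axes, zero at the start; "wrist_torque": the same for the moment, N m; "finger_gap": finger opening in mm.
Only numpy, scipy, OpenCV 4.12 (cv2) and the standard library are available. Lean on these libraries where they do the work, as an engineer would, in place of code of your own. Each camera call takes 0.05 s, during which the arm holds its last target. There are 200 camera calls.

## Working session

There is one attempt and no reset: what is moved stays moved. The work goes in short steps, Python scripts to look and compute and a tool call to move; the robot and the scene stay as the last step left them, time stands still between calls to the robot, and variables do not carry over. Pictures are saved under pics/ and viewed, about 8 in all and at most 12, crops included, and the job is handed in when it is done.

Besides the shell and the picture viewer there is one more tool, called after "Call:" as name(argument=value, ...) on one line, values as JSON. move_arm: Moves the arm, as the interface text tells. Its arguments: {"type":"object","properties":{"motion":{"type":"string"},"fingers":{"type":"number"},"squeeze":{"type":"number"}},"required":["motion"]}

```bash
mkdir -p pics
cat > h.py <<'E'
import numpy as np, cv2
from bench import readout, eyes, r
def snap(n,f=None):
    s=eyes.snapshot(n)
    if f: cv2.imwrite('pics/'+f,s['image'])
    return s
def px2w(s,u,v,z):
    M=np.array(s['world_to_cam']);R=M[:3,:3];t=M[:3,3]
    d=R.T@np.array([(u-s['cx'])/s['fx'],(v-s['cy'])/s['fy'],1]);c=-R.T@t
    return c+d*(z-c[2])/d[2]
def w2px(s,p):
    M=np.array(s['world_to_cam']);q=M[:3,:3]@np.array(p,float)+M[:3,3]
    return s['fx']*q[0]/q[2]+s['cx'],s['fy']*q[1]/q[2]+s['cy']
E
python3 - <<'E'
from h import *
a=snap('top');b=snap('scene')
cv2.imwrite('pics/top1.png',a['image']);cv2.imwrite('pics/scene1.png',b['image'])
for s in(a,b):
  M=np.array(s['world_to_cam']);print(s['fx'],(-M[:3,:3].T@M[:3,3]).round(),M[:3,:3].round(2).tolist())
q=readout.sense();print(q['time'],q['tool_pos'],q['tcp_rot'],q['finger_gap'])
E
```

```text
369.3938567390207 [442.  43. 809.] [[-0.0, -1.0, 0.02], [-0.98, -0.0, -0.17], [0.17, -0.02, -0.98]]
359.5020525164036 [972. 519. 469.] [[-0.75, 0.66, -0.02], [0.37, 0.39, -0.84], [-0.55, -0.64, -0.54]]
0.1 [ 244.94455288 -547.18447196  230.34943242] [-9.00952305e+01  7.20901372e-03 -1.55891470e+02] 85.54716733123198
```

View pics/top1.png

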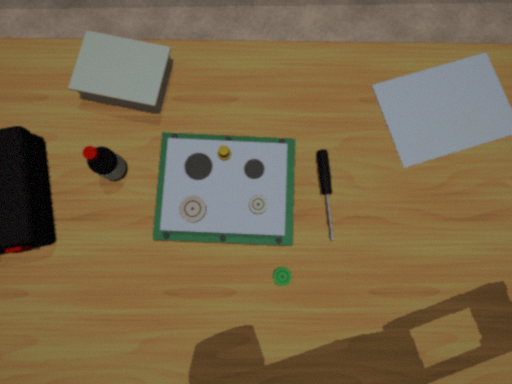

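View pics/scene1.png

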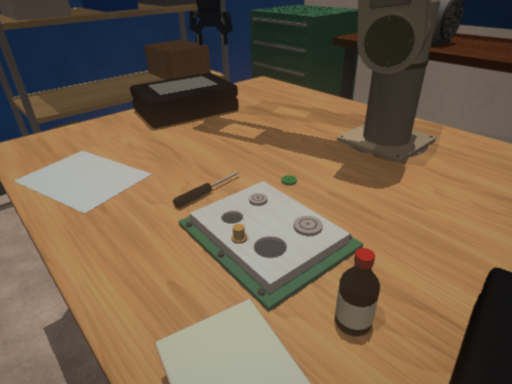

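Top view: the large disc is at (193,209) and the small disc at (258,204). The large bore is at (198,166), the small bore at (254,169) and the bush at (224,153). Candidates for the small disc are the grey one on the deck at (258,204) and the green look-alike on the table at (282,276), so I choose the grey one. Next I measure these and check them in a crop.

```bash
cat >> h.py <<'E'
def deck(s):
    """cover pose (x,y,yaw) from deck outline in top view (bright low-sat area) at z=34"""
    im=s['image'];hsv=cv2.cvtColor(im,cv2.COLOR_BGR2HSV)
    return im,hsv
def hull(mask,box):
    x0,y0,x1,y1=box;m=np.zeros_like(mask);m[y0:y1,x0:x1]=mask[y0:y1,x0:x1]
    n,l,st,c=cv2.connectedComponentsWithStats(m)
    k=1+np.argmax(st[1:,4]);pts=cv2.findContours((l==k).astype(np.uint8),cv2.RETR_EXTERNAL,cv2.CHAIN_APPROX_NONE)[0][0][:,0,:]
    return pts
E
python3 - <<'E'
from h import *
s=snap('top');im=s['image']
hsv=cv2.cvtColor(im,cv2.COLOR_BGR2HSV);g=cv2.cvtColor(im,cv2.COLOR_BGR2GRAY)
for u,v in [(225,200),(193,209),(186,209),(202,209),(258,204),(252,204),(198,166),(254,169),(230,240)]: print(u,v,hsv[v,u])
def fit(mask,box,z,lab):
    p=hull(mask.astype(np.uint8),box);w=np.array([px2w(s,*q,z)[:2] for q in p],np.float32)
    c,rad=cv2.minEnclosingCircle(w);e=cv2.fitEllipse(w)
    print(lab,np.round(c,1),round(rad,1),np.round(e[0],1),np.round(e[1],1))
    return e[0]
fit(g<110,(180,148,216,183),34,'boreL');fit(g<110,(242,155,268,182),34,'boreS')
dk=(hsv[...,1]<60)&(g>120)
p=hull(dk.astype(np.uint8),(155,130,300,245));w=np.array([px2w(s,*q,34)[:2] for q in p],np.float32)
print('deck',cv2.minAreaRect(w))
gr=((hsv[...,0]>50)&(hsv[...,0]<90)&(hsv[...,1]>80)).astype(np.uint8)
p=hull(gr,(145,125,305,252));w=np.array([px2w(s,*q,12)[:2] for q in p],np.float32)
print('flange',cv2.minAreaRect(w))
c=im[130:250,150:300];cv2.imwrite('pics/c1.png',cv2.resize(c,None,fx=5,fy=5,interpolation=cv2.INTER_CUBIC))
E
```

```text
225 200 [107  31 158]
193 209 [ 19  25 110]
186 209 [ 18  24 129]
202 209 [ 18  28 138]
258 204 [20 18 87]
252 204 [ 40  19 122]
198 166 [20 14 55]
254 169 [23 18 57]
230 240 [ 70 125 102]
boreL [630.3 150.7] 30.1 [630.4 150.6] [57.9 58.4]
boreS [625.3  30.8] 22.1 [625.3  31. ] [41.9 42.7]
deck ((588.2813720703125, 92.61268615722656), (259.97283935546875, 198.976806640625), 87.49787139892578)
flange ((587.4379272460938, 92.58877563476562), (296.3431701660156, 236.3677978515625), 87.43827056884766)
```

View pics/c1.png

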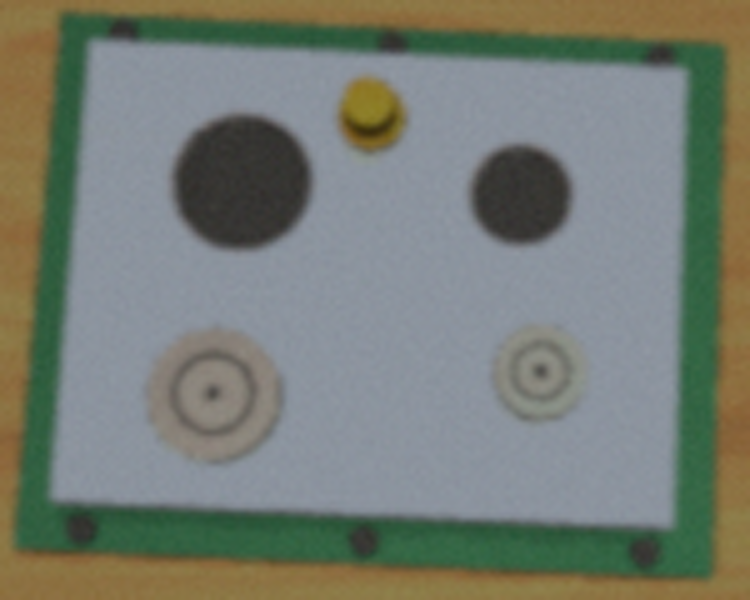

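Run:
```python
from h import *
s=snap('top')
q=readout.sense()
for n,(u,v),B,off in(('L',(192.2,208.0),(630.5,150.7),34.6),('S',(257.6,203.8),(625.3,30.9),28.3)):
    c=px2w(s,u,v,42)[:2];d=np.array(B)-c;a=np.degrees(np.arctan2(d[1],d[0]));e=d/np.hypot(*d)
    print(n,c.round(1),'dist',np.hypot(*d).round(1),'ang',a.round(1),'tcp start(12 clear)',(c-e*(off+12)).round(1),'tcp end',(np.array(B)-e*off).round(1),'turn',(a-90+65.9).round(1))
print('bush',px2w(s,224,153,55).round(), q['tool_pos'])
```

```text
L [538.5 159.2] dist 92.4 ang -5.3 tcp start(12 clear) [492.1 163.5] tcp end [596.  153.9] turn -29.4
S [547.6  23. ] dist 78.2 ang 5.8 tcp start(12 clear) [507.5  18.9] tcp end [597.1  28. ] turn -18.3
bush [654.  94.  55.] [ 245.01655421 -547.3090052   230.61879216]
```

Call:
move_arm(motion="13 28.3 -6 0 0 -9; 13 28.3 -6 0 0 -9; 13 28.3 -6 0 0 -9; 26.2 56.6 -12 0 0 -18.3; 26.2 56.6 -12 0 0 -18.3; 26.2 56.6 -12 0 0 -18.3; 26.2 56.6 -12 0 0 -18.3; 26.2 56.6 -12 0 0 -18.3; 26.2 56.6 -12 0 0 -18.3; 26.2 56.6 -12 0 0 -18.3", fingers=2.0)

```text
time: 1.03
tool_pos: [416.6, -175.7, 152.6]
tcp_rot: [-90.0, 0.0, -174.2]
ft_force: [1.2, -0.2, 0.5]
finger_gap: 20.2
```

Call:
move_arm(motion="9.1 19.5 -5.3 0 0 0; 9.1 19.5 -5.3 0 0 0; 9.1 19.5 -5.3 0 0 0; 9.1 19.5 -5.3 0 0 0; 9.1 19.5 -5.3 0 0 0; 9.1 19.5 -5.3 0 0 0; 9.1 19.5 -5.3 0 0 0; 9.1 19.5 -5.3 0 0 0")

```text
time: 1.7
tool_pos: [506.9, 17.8, 99.4]
tcp_rot: [-90.0, -0.1, -174.1]
ft_force: [-0.7, -0.1, 0.2]
finger_gap: 20.1
```

Call:
move_arm(motion="0 0 -3 0 0 0; 0 0 -5.5 0 0 0; 0 0 -5.5 0 0 0; 0 0 -5.7 0 0 0; 0 0 -5.9 0 0 0; 0 0 -6.1 0 0 0; 0 0 -6.2 0 0 0; 0 0 -6.2 0 0 0")

```text
time: 2.37
tool_pos: [508.0, 17.1, 38.8]
tcp_rot: [-90.0, 0.1, -174.2]
ft_force: [-0.2, -0.4, 0.2]
finger_gap: 19.9
```

Run:
```python
from h import *
print(readout.sense()['tool_pos'])
a=snap('scene');b=snap('top')
c=cv2.resize(a['image'][170:300,170:370],(800,520),interpolation=cv2.INTER_CUBIC)
cv2.imwrite('pics/c2.png',c)
```

```text
[507.952432    17.08462748  38.82609726]
```

View pics/c2.png

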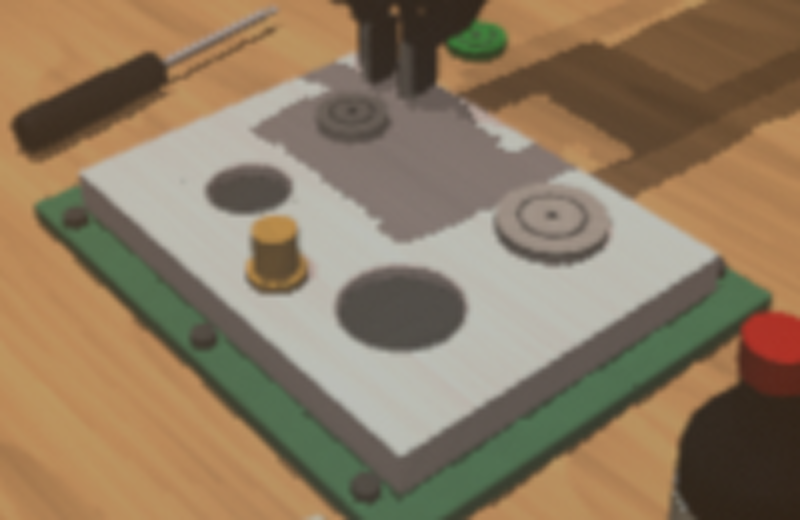

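Call:
move_arm(motion="0 0 -0.1 0 0 0; 0 0 -0.2 0 0 0; 0 0 -0.25 0 0 0; 0 0 -0.25 0 0 0")

```text
time: 2.8
tool_pos: [507.1, 17.4, 35.1]
tcp_rot: [-90.0, -0.0, -174.2]
ft_force: [-0.2, 0.1, -0.3]
finger_gap: 20.1
```

Call:
move_arm(motion="0.5 0.12 0 0 0 0; 1.0 0.2 0 0 0 0; 1.5 0.25 0 0 0 0; 2 0.3 0 0 0 0; 2.5 0.35 0 0 0 0; 3 0.4 0 0 0 0; 3.5 0.47 0 0 0 0; 4 0.53 0 0 0 0; 4.5 0.59 0 0 0 0; 5 0.65 0 0 0 0")

```text
time: 3.63
tool_pos: [557.7, 23.9, 35.3]
tcp_rot: [-90.0, -0.0, -174.2]
ft_force: [0.1, -1.1, 0.2]
finger_gap: 19.9
```

Call:
move_arm(motion="0.4 0.04 0 0 0 0; 0.8 0.09 0 0 0 0; 1.2 0.14 0 0 0 0; 1.6 0.18 0 0 0 0; 2 0.23 0 0 0 0; 2.3 0.25 0 0 0 0; 2.6 0.28 0 0 0 0; 2.9 0.32 0 0 0 0; 3.1 0.35 0 0 0 0; 3.1 0.35 0 0 0 0")

```text
time: 4.47
tool_pos: [588.8, 27.4, 35.5]
tcp_rot: [-90.0, 0.0, -174.2]
ft_force: [-0.3, -0.2, -0.1]
finger_gap: 19.8
```

Run:
```python
from h import *
a=snap('scene');print(readout.sense()['tool_pos'])
c=cv2.resize(a['image'][170:300,170:370],(800,520),interpolation=cv2.INTER_CUBIC)
cv2.imwrite('pics/c3.png',c)
```

```text
[588.55392336  27.35622053  35.41212731]
```

View pics/c3.png

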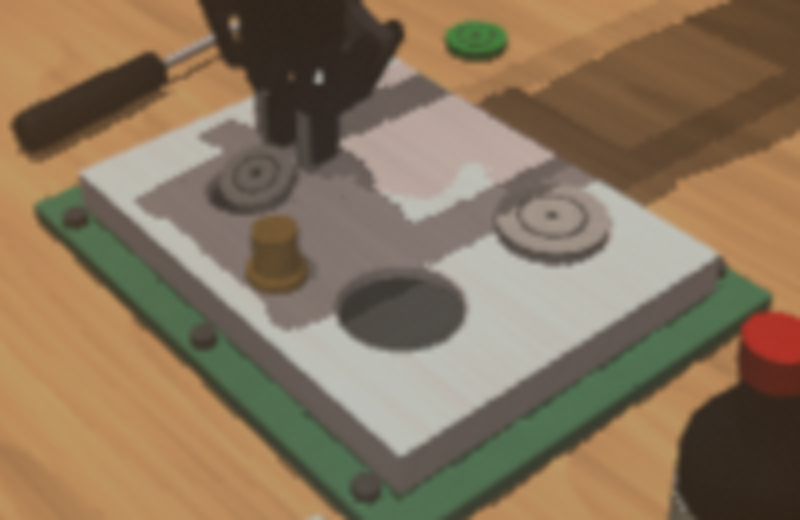

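The small disc, at (255,175), has tipped into its bore with its trailing rim still on the edge by the fingers. I'll push a few mm more.

Call:
move_arm(motion="0.2 0.02 0 0 0 0; 0.4 0.04 0 0 0 0; 0.6 0.06 0 0 0 0; 0.8 0.08 0 0 0 0; 0.9 0.09 0 0 0 0; 0.9 0.09 0 0 0 0")

```text
time: 5.02
tool_pos: [597.6, 28.2, 35.4]
tcp_rot: [-90.0, 0.0, -174.2]
ft_force: [-0.7, 0.4, 0.7]
finger_gap: 19.6
```

Run:
```python
from h import *
a=snap('scene');print(readout.sense()['tool_pos'])
c=cv2.resize(a['image'][170:300,170:370],(800,520),interpolation=cv2.INTER_CUBIC)
cv2.imwrite('pics/c4.png',c)
```

```text
[597.40792425  28.21315013  35.37853879]
```

View pics/c4.png

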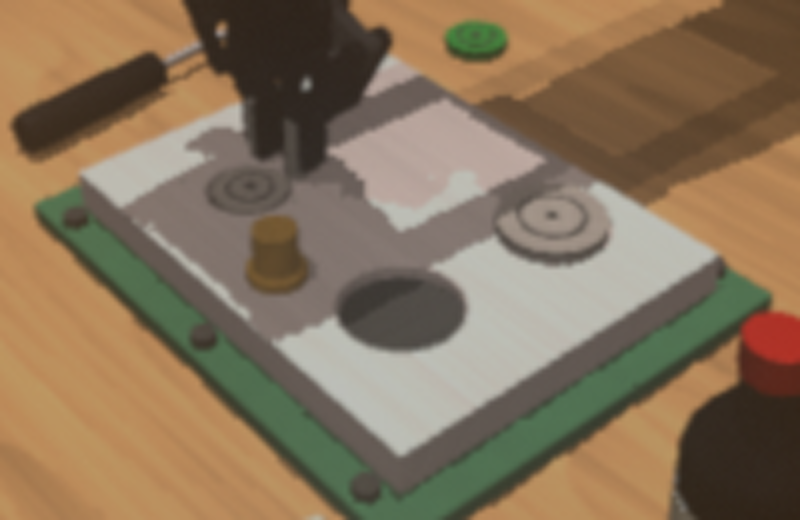

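The small disc now lies flush in its bore at (250,188). I'll raise the fingers and go round behind the large disc.

Call:
move_arm(motion="-0.2 0 2 0 0 0; -0.5 0 5 0 0 0; -4 4.5 6 0 0 -5; -7 9 6 0 0 -10; -10.5 13.5 6 0 0 -11; -10.5 13.5 6 0 0 -11; -10.5 13.5 6 0 0 -11; -10.5 13.5 6 0 0 -11; -10.5 13.5 6 0 0 -11; -10.5 13.5 6 0 0 -11", fingers=3.0)

```text
time: 5.9
tool_pos: [493.0, 162.5, 95.6]
tcp_rot: [-90.0, 0.0, 174.8]
ft_force: [-0.2, -0.1, -0.7]
finger_gap: 30.1
```

Call:
move_arm(motion="-0.1 0.1 -3 0 0 0; -0.1 0.1 -5 0 0 0; -0.1 0.1 -5.7 0 0 0; -0.1 0.1 -5.9 0 0 0; -0.1 0.1 -6 0 0 0; -0.1 0.1 -6 0 0 0")

```text
time: 6.4
tool_pos: [492.3, 163.9, 36.3]
tcp_rot: [-90.0, 0.1, 174.8]
ft_force: [0.3, -0.3, 0.5]
finger_gap: 29.9
```

Call:
move_arm(motion="0.5 -0.05 0 0 0 0; 1 -0.09 0 0 0 0; 1.5 -0.14 0 0 0 0; 2 -0.18 0 0 0 0; 2.5 -0.23 0 0 0 0; 3 -0.28 0 0 0 0; 3.5 -0.32 0 0 0 0; 4 -0.37 0 0 0 0; 4.5 -0.41 0 0 0 0; 5 -0.46 0 0 0 0")

```text
time: 7.23
tool_pos: [541.7, 159.6, 35.3]
tcp_rot: [-90.0, -0.0, 174.8]
ft_force: [-2.8, 0.3, 1.5]
finger_gap: 29.8
```

Call:
move_arm(motion="0.5 -0.05 0 0 0 0; 1 -0.09 0 0 0 0; 1.5 -0.14 0 0 0 0; 2 -0.18 0 0 0 0; 2.5 -0.23 0 0 0 0; 3 -0.28 0 0 0 0; 3.3 -0.3 0 0 0 0; 3.6 -0.33 0 0 0 0; 3.8 -0.35 0 0 0 0; 3.8 -0.35 0 0 0 0")

```text
time: 8.07
tool_pos: [579.6, 156.1, 35.3]
tcp_rot: [-90.0, 0.0, 174.8]
ft_force: [-0.5, 0.5, 0.6]
finger_gap: 29.9
```

Call:
move_arm(motion="0.3 -0.03 0 0 0 0; 0.6 -0.06 0 0 0 0; 0.9 -0.08 0 0 0 0; 1.2 -0.11 0 0 0 0; 1.5 -0.14 0 0 0 0; 1.5 -0.14 0 0 0 0")

```text
time: 8.57
tool_pos: [595.1, 154.6, 35.5]
tcp_rot: [-90.0, 0.1, 174.8]
ft_force: [0.4, 1.0, 0.1]
finger_gap: 30.0
```

Run:
```python
from h import *
a=snap('scene');print(readout.sense()['tool_pos'])
c=cv2.resize(a['image'][170:300,170:370],(800,520),interpolation=cv2.INTER_CUBIC)
cv2.imwrite('pics/c5.png',c)
```

```text
[594.78956942 154.63403432  35.41797616]
```

View pics/c5.png

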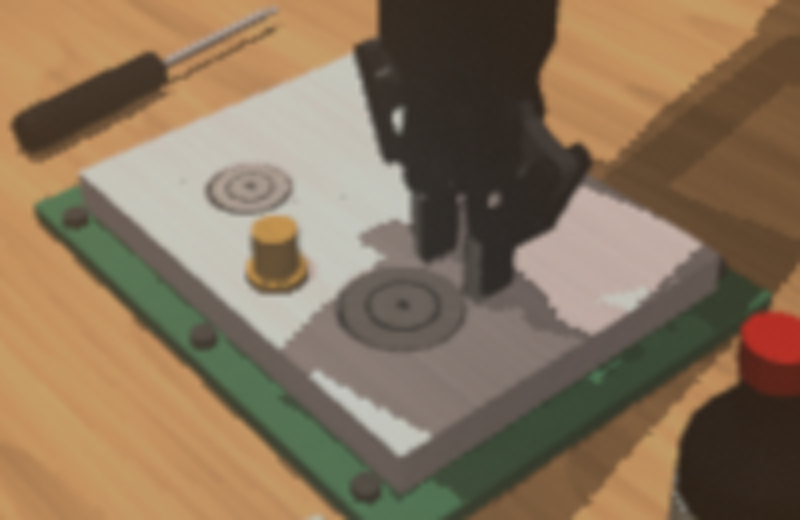

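Both discs appear flush, the large one at (402,307) and the small one at (250,188). I'll back off, lift clear and check from the top camera.

Call:
move_arm(motion="-0.5 0 1 0 0 0; -1 0 4 0 0 0; -5 0 8 0 0 0; -9 0 12 0 0 0; -13 0 15 0 0 0; -17 0 17 0 0 0; -20 0 18 0 0 0; -20 0 18 0 0 0; -20 0 18 0 0 0")

```text
time: 9.37
tool_pos: [392.1, 155.4, 219.7]
tcp_rot: [-90.1, 0.3, 174.9]
ft_force: [0.4, 0.1, 1.0]
finger_gap: 30.1
```

Run:
```python
from h import *
s=snap('top');print(readout.sense()['tool_pos'],w2px(s,(630.5,150.7,34)),w2px(s,(625.3,30.9,34)))
cv2.imwrite('pics/c6.png',cv2.resize(s['image'][130:250,150:300],None,fx=5,fy=5,interpolation=cv2.INTER_CUBIC))
```

```text
[393.68414821 155.26566301 218.37772492] (np.float64(197.96077387950103), np.float64(165.92736006066897)) (np.float64(253.73954898470268), np.float64(168.4984420461842))
```

View pics/c6.png

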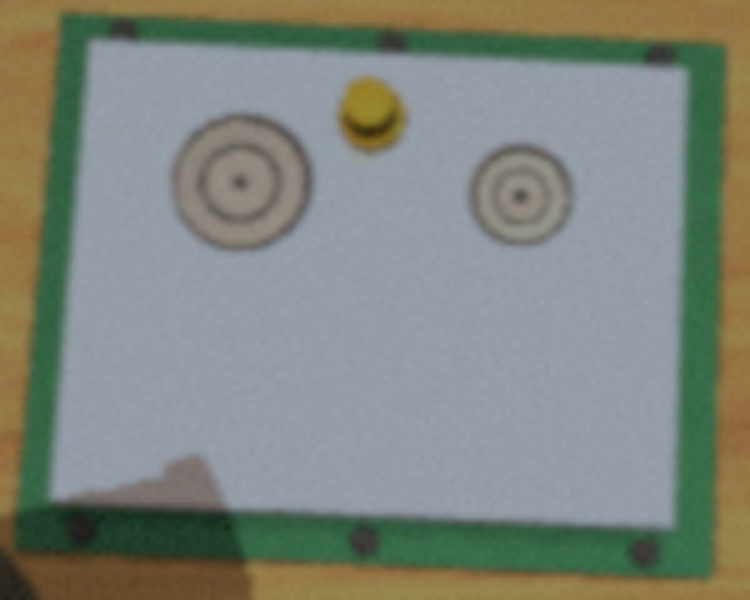

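Both discs sit centred with an even dark ring around them, at (240,182) and (521,195). The bush has not moved.

```bash
python3 -c "
from h import *
r.hand_in()"
```

```text
the job is handed in; nothing more can be done
```

Both discs are in their own bores and I've handed the job in at about 9.5 s. I pushed each one along the deck with the two slightly open fingertips, without lifting either disc.

- **Seating:** in the last top and side pictures both discs look flush. Each sits centred in its bore, to within about 1 mm as read from the image.
- **Other objects:** the bush is at the same place in the top view as at the start. The screwdriver and bottle, seen in the side view, look unmoved.
- **Forces:** the wrist force readings at the end of each move stayed under about 3.5 N.
- **End state:** the arm was lifted clear and touching nothing at hand-in.

None of the checks failed or disagreed; the hand-in reports no verdict.

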